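# Set the light box shade with its friction peg

### The job

Swing the spring-loaded shade off the light box's window until its tip points at the brass stud, by turning its wooden friction peg, and keep pressing the peg down into its tapered hole over the last part of that turn so that it wedges and the shade stays at the stud when you let go. About a kilogram of push is right; much more splits the collar. Leave the other things on the table where they are.

Things in the scene. Friction and masses are not known exactly. Their poses are not given: they have to be found in the camera images.
- lightbox: Low black box with a grey top, 210 x 230 mm (its x, y) and 70 mm high, fixed to the table; origin at the centre of its underside. The peg stands upright in its top at x = -30, y = -30 mm of its frame; the white viewing window lies from the peg towards its +x.
- thumb (a point): Centre of the peg's flat wooden thumb-piece, on the peg's axis: 40 mm long (its x), 12 mm thick (its y), 34 mm high, on a 23 mm round stem. Starts 129 mm above the table, sinks as the peg is pressed. The steel shade plate (34 mm wide, 3 mm thick) is fixed to the peg 31.5 mm below this point and points along its x. Grip the two flat faces from above.
- shade_tip (a point): End of the shade plate's centre line, 88 mm from the peg's axis along the thumb-piece's +x, 31.5 mm below the thumb point. Turns and sinks with the peg.
- peg (a joint): Turn of the peg and shade, rad, anticlockwise seen from above is positive; 0 is the rest stop, where the shade covers the window; it can turn to 1.7. A spring turns it back towards 0 with 0.06 N m at 0 and 0.07 N m at 1.2 rad: let go while loose, it flies back.
- press (a joint): How far the peg has been pressed down, m, 0 (fully up, where a spring of 1 to 2 N lifts it) to 0.020 (stop). Loose at first; the tapered hole begins to bite somewhere between 2 and 14 mm, which differs from box to box and cannot be seen, only felt. Past the bite, a steady push while turning works the peg in 0.3 to 0.4 mm deeper per newton; a push without turning sinks it less and holds less.
- collar: Brass ring around the peg, 39 mm across, with the tapered hole inside; origin on the axis, 4 mm below its upper face. Fixed. Turned through its last 0.3 rad or more under 8 to 13 N, the peg stays when let go, if the opening fingers do not tug it up (keep pushing as they open); it then takes about 0.4 N m to turn. From about 18 N of push while turning, the collar splits.
- index: Brass tab with an upright stud 8 mm across and 12 mm high, fixed on top of the light box. Origin on the peg's axis at the box's top; the stud stands 104 mm out along its +x, 0.7 to 1.2 rad anticlockwise of where the shade rests.
- index_mark (a point): Point 88 mm out from the peg's axis on the line to the stud, 27.5 mm above the box's top: where the shade's tip must be, seen from above.
- camera: Bystander: black box camera, 100 x 85 x 112 mm, loose; origin under its centre.
- phone: Bystander: phone lying flat, 72 x 150 x 8 mm, loose; origin under its centre.
- filmroll: Bystander: roll of film standing up, 25 mm across, 64 mm high, loose; origin under its centre.
- filmbox: Bystander: small carton, 34 x 34 x 70 mm, loose; origin under its centre.

How it is judged (in metres and radians):
On the way:
1. the peg is pressed into the bite of its hole while the shade is turned towards the stud but still short of it (contact force between lightbox and collar above 3 N and value of joint peg above 0.1 rad and horizontal distance between shade_tip and index_mark above 0.012 m), for 0.1 s.
At the end, for the whole second after the job is handed in: the shade's tip stays within 10 mm of the index mark, seen from above, with the peg let go and not turning (under 0.08 rad/s) (horizontal distance between shade_tip and index_mark below 0.01 m and velocity of joint peg between -0.08 and 0.08 rad/s and contact force between lightbox and the fingers below 0.1 N); the robot touches nothing.
It fails at once if the peg is driven so hard that the collar splits (wedged with over 100 N, from some 18 N of push while turning) (contact force between lightbox and collar above 100 N).
It fails at once if the camera is moved more than 15 mm (distance of camera from where it was at the start of the episode above 0.015 m).
It fails at once if the phone is moved more than 15 mm (distance of phone from where it was at the start of the episode above 0.015 m).
It fails at once if the film roll is moved more than 15 mm (distance of filmroll from where it was at the start of the episode above 0.015 m).
It fails at once if the carton is moved more than 15 mm (distance of filmbox from where it was at the start of the episode above 0.015 m).
It also fails if it takes over 61 s, if anything falls off the work surface, if the arm or the gripper's body presses on something with over 40 N, if the wrist force passes 120 N, or if a joint passes its speed limit or range.

### The arm

A 6-joint arm with a two-finger parallel gripper is mounted at the origin on the work surface. World frame = base frame: x ahead of the robot, y to its left, z up, the work surface at z = 0. Lengths are in mm, angles in degrees, forces in N, time in s.
With the tool pointing down it reaches from about 350 to 850 mm from the base axis. Payload 8.1 kg.
Tool frame: the origin (TCP) lies midway between the tips of the shut fingers; the grasp point (between the pads) lies 19 mm behind it; z points along the fingers, y is the line along which they close (so a half turn about z gives the same grasp; the last joint's range is limited). The gripper opens to 85 mm and grips with 20 to 120 N. Pads are 22 mm wide; open, the fingers measure 114 mm over their backs; the gripper's body (76 mm by 85 mm) begins 54 mm behind the grasp point. The pads swing forward as they close: fully open they stand 13 mm farther back than shut.
Start: joints at [70.565, 7.471, 85.268, -0, 87.261, -4.893], TCP at [150.628, 580.789, 198.392] pointing down, gripper open.
Joint ranges: [-169.43, 169.43], [-51.17, 129.36], [1.28, 143.12], [-76.62, 256.62], [0, 156.53], [-152.29, 152.29]. Speed limits (degrees/s): [136.94, 136.94, 159.86, 180, 180, 180].

### API

Orientations are given as [roll, pitch, yaw] about the fixed x, y, z axes, in that order (R = Rz(yaw) Ry(pitch) Rx(roll)).
In Python, from bench import sense, snapshot, camera_params, hand_in, masks_of, pinpoint gives the robot as it stands.
- The arm moves only by the tool step_arm, never from a script. Its argument "targets" is a list of rows, each an object with "angular": the turn, a rotation vector about the tool's x, y, z scaled (see below), a list of three; "dp": the shift along the tool's x, y, z scaled (see below), a list of three; "fingers": the closure, from 0 (fully open) to 1 (shut). A call has exactly 8 rows; each row is the pose to reach, as a shift and turn from the pose commanded when the call began, along the tool's axes at that moment, turning the shorter way round; what a row does not reach only later rows make up. The controller multiplies each number of a shift by 0.2 m and each number of a turn by 180 degrees. A row lasts 1/8 s, in which the tool goes at most 62.5 mm and 10.7 degrees, less where a joint would pass 70% of its speed; a pose out of reach is approached as far as the arm can. A call with a number of a shift or a turn outside -1 to 1 is refused whole. A call with a gripper value outside its range is refused whole. The fingers move at their own pace and stop on an object; "newtons" is the grip in N (left out, the last holds). Time passes only in rows, so rows that repeat a pose let the fingers close, or fill a call up. It gives the time, the measured TCP pose, the force, the opening and the grip force at its end, in the units of the state.
- sense(): the state, without advancing time (a new reading comes with each control period).
- snapshot(name): name is "scene" or "side" or "wrist"; returns the picture (400x640x3 uint8, blue, green, red); there is no depth.
- camera_params(name): a dict with "vfov" (degrees; the focal length in pixels is half the picture's height over the tangent of half this angle, whatever the lens; pixels are square), "cx", "cy" (the principal point, pixels), "R" (3x3) and "t" (3): a world point X has camera coordinates R X + t. Camera axes: x right, y down, z forward; pixel columns grow to the right and rows downward; lengths in mm; the calibration is good to about 2 mm. A picture is of the moment at which its call begins: read the wrist's pose just before it. camera_params takes no time and is no camera call; for the wrist camera it gives the pose at the moment of the call.
- hand_in(): hands the job in; it is judged then, once.
Trained networks look in the newest picture that a camera, given by its name, has taken for a name from the list of things; names that differ only in an ending like _2 or _b are one class to them, and where a whole thing is asked for, a point or a joint stands for the part that bears it (a point fixed in the world has none). Each returns a list of dicts, best first, with "conf" (0 to 1); they miss things now and then, are a little off and sometimes report something else, mostly with a low value. They report only what shows in the picture. A call takes as long as a camera call.
- masks_of(camera, label): "pixels" (400x640 bool, what is visible of it) and "at" ([column, row] in pixels, amid what is visible of it).
- pinpoint(camera, label): "at" ([column, row] in pixels: a listed point, or the origin of a listed thing).
The state is a dict: "time": time; "joint_pos": joint angles; "qd": joint speeds; "joint_efforts": joint torques, N m; "tool_pos": TCP position; "tcp_rot": TCP orientation; "ft_force": force on the tool from outside, world axes, zero at the start; "wrist_torque": the same for the moment, N m; "finger_gap": finger opening in mm; "grip_force": force on a finger pad.
Only numpy, scipy, OpenCV 4.12 (cv2) and the standard library are available. Lean on these libraries where they do the work, as an engineer would, in place of code of your own. Each camera call takes 0.05 s, during which the arm holds its last target. There are 200 camera calls.

## Working session

There is one attempt and no reset: what is moved stays moved. The work goes in short steps, Python scripts to look and compute and a tool call to move; the robot and the scene stay as the last step left them, time stands still between calls to the robot, and variables do not carry over. Pictures are saved under pics/ and viewed, at most 10 in all, crops included, and the job is handed in when it is done.

Besides the shell and the picture viewer there is one more tool, called after ">>>" as name(argument=value, ...), one argument or row to a line, values as JSON. step_arm: Moves the arm, as the interface text tells. Its arguments: {"type":"object","properties":{"targets":{"type":"array","items":{"type":"object","properties":{"angular":{"type":"array","items":{"type":"number","minimum":-1,"maximum":1}},"dp":{"type":"array","items":{"type":"number","minimum":-1,"maximum":1}},"fingers":{"type":"number"}}}},"newtons":{"type":"number"}},"required":["targets"]}

```bash
mkdir -p pics; cat > h.py <<'E'
import numpy as np, cv2
from bench import *
def ray(cam,px):
    p=camera_params(cam); f=200/np.tan(np.radians(p['vfov']/2)); R=np.array(p['R']);t=np.array(p['t'])
    d=R.T@np.array([(px[0]-p['cx'])/f,(px[1]-p['cy'])/f,1]); return -R.T@t,d
def atz(cam,px,z):
    o,d=ray(cam,px); return o+d*(z-o[2])/d[2]
E
python3 - <<'E'
from h import *
s=sense();print(s)
ims=[]
H={'thumb':129,'shade_tip':97.5,'index_mark':97.5,'lightbox':0,'index':70,'collar':None,'camera':0,'phone':0,'filmroll':0,'filmbox':0}
for c in ['scene','side','wrist']:
    im=snapshot(c); cv2.imwrite(f'pics/{c}0.png',im)
    for l,z in H.items():
        if z is None: continue
        r=pinpoint(c,l)
        for q in r[:1]: print(c,l,np.round(q['at']),round(q['conf'],2),np.round(atz(c,q['at'],z)[:2]))
E
```

```text
{'time': 0.0, 'joint_pos': array([ 7.05648553e+01,  7.51393169e+00,  8.53300833e+01, -1.58143314e-03,
        8.72626354e+01, -4.89082485e+00]), 'qd': array([-0.01199872, -0.04788458,  0.05363226,  0.00611108,  0.02317043,
        0.04804817]), 'joint_efforts': array([-1.66842328e-03, -5.69434619e+01, -5.00535572e+01, -4.22481917e-04,
        1.58406392e-02, -3.33542073e-05]), 'tool_pos': array([150.43586194, 580.19199415, 197.34906162]), 'tcp_rot': array([-1.79893603e+02, -7.51898670e-03,  1.65455750e+02]), 'ft_force': array([ 0.52546679,  0.87322747, -0.53852786]), 'wrist_torque': array([-0.02561058, -0.00699065,  0.03030413]), 'grip_force': 0.0, 'finger_gap': 85.19603889635539}
scene thumb [279. 240.] 0.56 [583. -84.]
scene shade_tip [317. 266.] 0.71 [674. -74.]
scene index_mark [315. 228.] 0.51 [618.  -4.]
scene lightbox [301. 263.] 0.81 [614. -59.]
scene index [318. 266.] 0.37 [670. -64.]
scene camera [359. 199.] 0.84 [631. 169.]
scene phone [256. 363.] 0.78 [ 675. -295.]
scene filmroll [293. 191.] 0.58 [476.  90.]
scene filmbox [358. 310.] 0.61 [787. -74.]
side thumb [377. 230.] 0.7 [594. -82.]
side shade_tip [396. 223.] 0.78 [670. -70.]
side index_mark [353. 217.] 0.44 [626.  -1.]
side lightbox [368. 270.] 0.72 [616. -55.]
side camera [297. 214.] 0.59 [638. 180.]
side phone [498. 324.] 0.58 [ 679. -289.]
side filmroll [258. 267.] 0.65 [466. 101.]
side filmbox [427. 236.] 0.56 [792. -78.]
```

View pics/scene0.png

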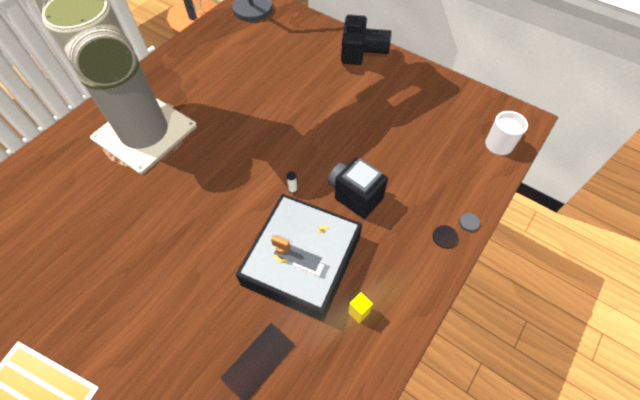

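View pics/side0.png

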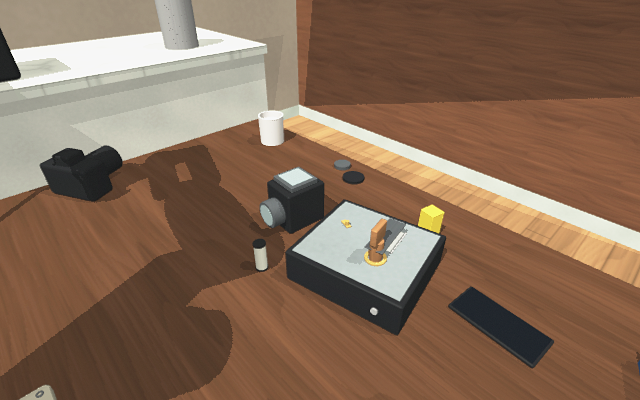

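>>> step_arm(
  targets=[
    {"dp": [-0.12, -0.11, -0.04], "angular": [0, 0, 0], "fingers": 0},
    {"dp": [-0.25, -0.22, -0.08], "angular": [0, 0, 0], "fingers": 0},
    {"dp": [-0.4, -0.36, -0.12], "angular": [0, 0, 0], "fingers": 0},
    {"dp": [-0.55, -0.5, -0.16], "angular": [0, 0, 0], "fingers": 0},
    {"dp": [-0.7, -0.63, -0.2], "angular": [0, 0, 0], "fingers": 0},
    {"dp": [-0.82, -0.74, -0.22], "angular": [0, 0, 0], "fingers": 0},
    {"dp": [-0.92, -0.83, -0.24], "angular": [0, 0, 0], "fingers": 0},
    {"dp": [-1, -0.9, -0.25], "angular": [0, 0, 0], "fingers": 0},
  ],
  newtons=40,
)

```text
time: 2.5
tool_pos: [299.7, 355.5, 248.9]
tcp_rot: [180.0, 0.0, 165.4]
ft_force: [-0.4, 0.1, 0.0]
finger_gap: 85.5
grip_force: 0.0
```

>>> step_arm(
  targets=[
    {"dp": [-0.12, -0.11, 0], "angular": [0, 0, 0], "fingers": 0},
    {"dp": [-0.25, -0.22, 0], "angular": [0, 0, 0], "fingers": 0},
    {"dp": [-0.4, -0.36, 0], "angular": [0, 0, 0], "fingers": 0},
    {"dp": [-0.55, -0.5, 0], "angular": [0, 0, 0], "fingers": 0},
    {"dp": [-0.7, -0.63, 0], "angular": [0, 0, 0], "fingers": 0},
    {"dp": [-0.82, -0.74, 0], "angular": [0, 0, 0], "fingers": 0},
    {"dp": [-0.92, -0.83, 0], "angular": [0, 0, 0], "fingers": 0},
    {"dp": [-1, -0.9, 0], "angular": [0, 0, 0], "fingers": 0},
  ],
)

```text
time: 3.5
tool_pos: [448.0, 130.8, 248.5]
tcp_rot: [180.0, 0.0, 165.4]
ft_force: [-0.1, -0.2, -0.1]
finger_gap: 84.9
grip_force: 0.0
```

>>> step_arm(
  targets=[
    {"dp": [-0.12, -0.11, 0], "angular": [0, 0, 0.05], "fingers": 0},
    {"dp": [-0.25, -0.22, 0], "angular": [0, 0, 0.1], "fingers": 0},
    {"dp": [-0.4, -0.36, 0], "angular": [0, 0, 0.16], "fingers": 0},
    {"dp": [-0.55, -0.5, 0], "angular": [0, 0, 0.22], "fingers": 0},
    {"dp": [-0.7, -0.63, 0], "angular": [0, 0, 0.28], "fingers": 0},
    {"dp": [-0.82, -0.74, 0], "angular": [0, 0, 0.34], "fingers": 0},
    {"dp": [-0.92, -0.83, 0], "angular": [0, 0, 0.39], "fingers": 0},
    {"dp": [-0.97, -0.86, 0], "angular": [0, 0, 0.44], "fingers": 0},
  ],
)

```text
time: 4.5
tool_pos: [592.5, -84.8, 248.1]
tcp_rot: [-180.0, 0.0, 85.9]
ft_force: [-1.1, 0.6, 0.4]
finger_gap: 85.8
grip_force: 0.0
```

>>> step_arm(
  targets=[
    {"dp": [0, 0, 0], "angular": [0, 0, 0.05], "fingers": 0},
    {"dp": [0, 0, 0], "angular": [0, 0, 0.1], "fingers": 0},
    {"dp": [0, 0, 0], "angular": [0, 0, 0.16], "fingers": 0},
    {"dp": [0, 0, 0], "angular": [0, 0, 0.22], "fingers": 0},
    {"dp": [0, 0, 0], "angular": [0, 0, 0.28], "fingers": 0},
    {"dp": [0, 0, 0], "angular": [0, 0, 0.34], "fingers": 0},
    {"dp": [0, 0, 0], "angular": [0, 0, 0.4], "fingers": 0},
    {"dp": [0, 0, 0], "angular": [0, 0, 0.435], "fingers": 0},
  ],
)

```text
time: 5.5
tool_pos: [592.0, -83.3, 248.4]
tcp_rot: [-180.0, 0.0, 7.7]
ft_force: [0.0, -0.2, 0.4]
finger_gap: 85.4
grip_force: 0.0
```

```bash
python3 - <<'E'
from h import *
H={'thumb':129,'shade_tip':97.5,'index_mark':97.5,'index':70,'collar':70}
for c in ['wrist','scene','side']:
    im=snapshot(c); cv2.imwrite(f'pics/{c}1.png',im)
    for l,z in H.items():
        r=pinpoint(c,l)
        for q in r[:2]: print(c,l,np.round(q['at']),round(q['conf'],2),np.round(atz(c,q['at'],z)[:2],1))
s=sense();print(s['tool_pos'],s['tcp_rot'],s['joint_pos'])
p=camera_params('wrist');print(-np.array(p['R']).T@p['t'])
E
```

```text
wrist thumb [323. 188.] 0.94 [589.6 -88.8]
wrist thumb [118. 110.] 0.25 [632.7  91.9]
wrist shade_tip [315.  87.] 0.79 [674.8 -69.3]
wrist index_mark [241. 138.] 0.51 [619.   -5.4]
wrist index [314.  85.] 0.19 [678.2 -66.8]
scene thumb [283. 242.] 0.9 [593.1 -83.5]
scene shade_tip [316. 266.] 0.77 [674. -77.]
scene index_mark [314. 231.] 0.38 [620.2 -11.2]
scene collar [313. 226.] 0.61 [601.8   8.9]
scene collar [284. 253.] 0.49 [592.  -84.1]
side thumb [380. 232.] 0.58 [593.4 -88.4]
side shade_tip [396. 222.] 0.85 [670.4 -69.1]
side index_mark [353. 215.] 0.46 [631.2   2.4]
side collar [374. 255.] 0.65 [595.3 -79.8]
[592.03679444 -83.29212791 248.40583032] [-1.79999124e+02 -1.24286689e-03  7.96318457e+00] [-1.29217770e+01  6.25372400e+00  8.14005079e+01  1.26232882e-03
  9.23449191e+01  6.91150901e+01]
[656.87603199 -74.9760894  423.21205876]
```

View pics/wrist1.png

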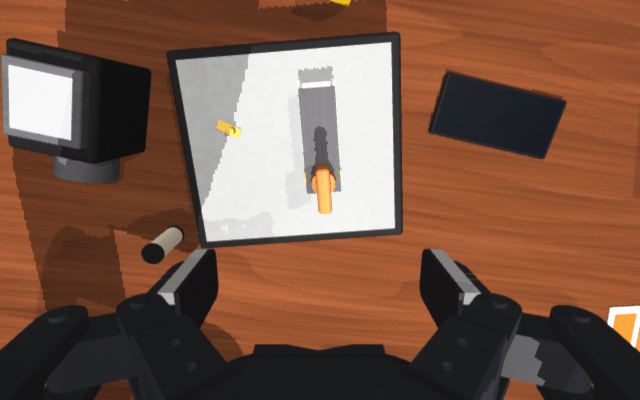

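```bash
python3 - <<'E'
from h import *
for n,px,z in [('c',(168,50),70),('c',(399,33),70),('c',(402,233),70),('c',(203,247),70),('tipL',(299,88),99),('tipR',(334,87),99),('edgeL',(304,150),99),('edgeR',(340,180),99),('stud base',(233,133),70),('stud top',(232,129),82),('thumb near',(325,212),146),('thumbfar',(322,172),146)]:
    print(n,np.round(atz('wrist',px,z)[:2],1))
im=cv2.imread('pics/wrist1.png'); cv2.imwrite('pics/w1c.png',cv2.resize(im[50:250,150:420],None,fx=2.9,fy=2.9,interpolation=cv2.INTER_CUBIC))
E
```

```text
c [690.6  76.9]
c [ 736.5 -141.6]
c [ 537.1 -185.6]
c [489.4  32.8]
tipL [672.1 -54.8]
tipR [677.4 -86.4]
edgeL [616.8 -66.6]
edgeR [ 592.7 -105.3]
stud base [620.3   8.7]
stud top [625.3   7.1]
thumb near [572.5 -92.5]
thumbfar [606.6 -85. ]
```

View pics/w1c.png

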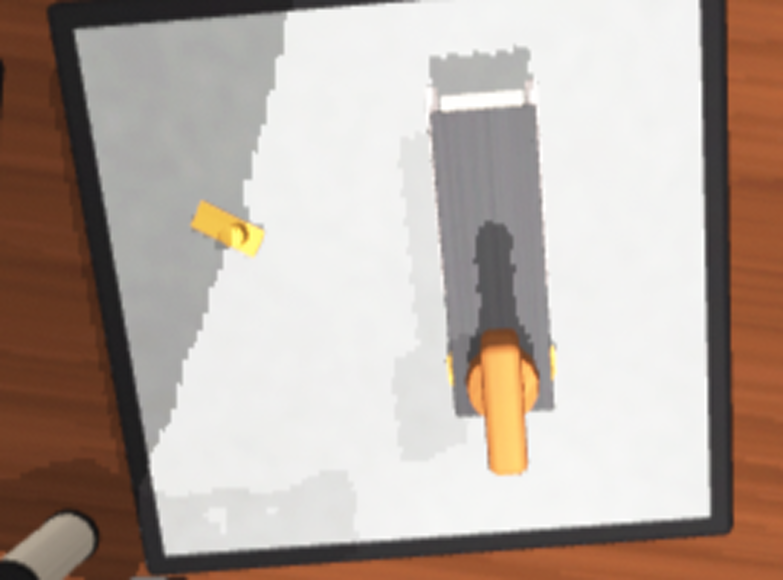

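>>> step_arm(
  targets=[
    {"dp": [-0.016, 0.028, 0.08], "angular": [0, 0, -0.025], "fingers": 0},
    {"dp": [-0.016, 0.028, 0.18], "angular": [0, 0, -0.025], "fingers": 0},
    {"dp": [-0.016, 0.028, 0.3], "angular": [0, 0, -0.025], "fingers": 0},
    {"dp": [-0.016, 0.028, 0.42], "angular": [0, 0, -0.025], "fingers": 0},
    {"dp": [-0.016, 0.028, 0.53], "angular": [0, 0, -0.025], "fingers": 0},
    {"dp": [-0.016, 0.028, 0.62], "angular": [0, 0, -0.025], "fingers": 0},
    {"dp": [-0.016, 0.028, 0.68], "angular": [0, 0, -0.025], "fingers": 0},
    {"dp": [-0.016, 0.028, 0.68], "angular": [0, 0, -0.025], "fingers": 0},
  ],
  newtons=60,
)

```text
time: 7.4
tool_pos: [588.9, -89.1, 111.2]
tcp_rot: [-180.0, 0.1, 12.4]
ft_force: [-0.0, -0.1, -0.2]
finger_gap: 85.6
grip_force: 0.0
```

>>> step_arm(
  targets=[
    {"dp": [0, 0, 0], "angular": [0, 0, 0], "fingers": 0.5},
    {"dp": [0, 0, 0], "angular": [0, 0, 0], "fingers": 0.7},
    {"dp": [0, 0, 0], "angular": [0, 0, 0], "fingers": 0.8},
    {"dp": [0, 0, 0], "angular": [0, 0, 0], "fingers": 1},
    {"dp": [0, 0, 0], "angular": [0, 0, 0], "fingers": 1},
    {"dp": [0, 0, 0], "angular": [0, 0, 0], "fingers": 1},
    {"dp": [0, 0, 0], "angular": [0, 0, 0], "fingers": 1},
    {"dp": [0, 0, 0], "angular": [0, 0, 0], "fingers": 1},
  ],
)

```text
time: 8.4
tool_pos: [589.7, -89.3, 112.4]
tcp_rot: [180.0, -0.0, 12.5]
ft_force: [0.2, 1.2, 1.4]
finger_gap: 0.2
grip_force: 0.6
```

```bash
python3 - <<'E'
from h import *
s=sense();print(s)
cv2.imwrite('pics/wrist2.png',snapshot('wrist'))
E
```

```text
{'time': 8.4, 'joint_pos': array([-1.35368765e+01,  1.00464502e+01,  9.15297444e+01,  2.27583686e-03,
        7.84163154e+01,  6.40027670e+01]), 'qd': array([ 0.10306267,  0.01485679, -0.00117481, -0.04115159, -0.02483862,
        0.00970907]), 'joint_efforts': array([-5.22897374e-01, -5.67801940e+01, -4.76934814e+01, -3.18647046e-01,
       -2.38788984e-02, -6.81029032e-04]), 'tool_pos': array([589.70226237, -89.29754399, 112.44220833]), 'tcp_rot': array([ 1.79998721e+02, -7.70944067e-03,  1.24598997e+01]), 'ft_force': array([0.19857283, 1.18733417, 1.36144797]), 'wrist_torque': array([ 0.15002786,  0.01460767, -0.02090219]), 'grip_force': 0.5768866511061788, 'finger_gap': 0.2020841589877339}
```

View pics/wrist2.png

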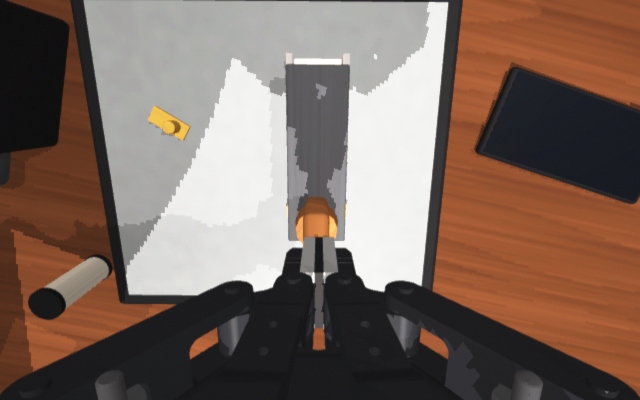

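>>> step_arm(
  targets=[
    {"dp": [0, 0, 0], "angular": [0, 0, 0], "fingers": 1},
    {"dp": [0, 0, 0], "angular": [0, 0, 0], "fingers": 1},
    {"dp": [0, 0, 0], "angular": [0, 0, 0], "fingers": 1},
    {"dp": [0, 0, 0], "angular": [0, 0, 0], "fingers": 1},
    {"dp": [0, 0, 0], "angular": [0, 0, 0], "fingers": 1},
    {"dp": [0, 0, 0], "angular": [0, 0, 0], "fingers": 1},
    {"dp": [0, 0, 0], "angular": [0, 0, 0], "fingers": 1},
    {"dp": [0, 0, 0], "angular": [0, 0, 0], "fingers": 1},
  ],
  newtons=60,
)

```text
time: 9.45
tool_pos: [589.7, -89.3, 112.4]
tcp_rot: [180.0, -0.0, 12.5]
ft_force: [0.9, 0.6, 1.4]
finger_gap: 0.3
grip_force: 0.6
```

```bash
python3 - <<'E'
from h import *
im=cv2.imread('pics/wrist2.png');cv2.imwrite('pics/w2c.png',cv2.resize(im[180:380,220:420],None,fx=3,fy=3,interpolation=cv2.INTER_CUBIC))
E
```

```text
(no output)
```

View pics/w2c.png

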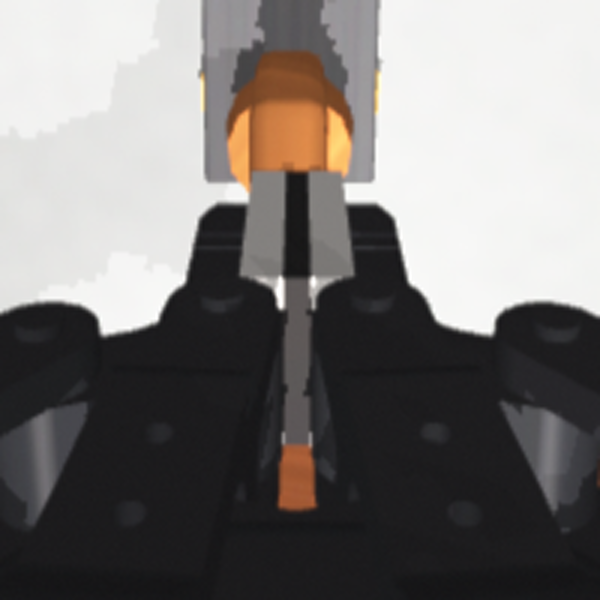

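```bash
python3 - <<'E'
from h import *
s=sense();t=s['tool_pos']
p=camera_params('wrist'); f=200/np.tan(np.radians(p['vfov']/2))
def pr(X):
    c=np.array(p['R'])@X+p['t']; return np.round([f*c[0]/c[2]+p['cx'],f*c[1]/c[2]+p['cy']])
a=np.radians(12.4);u=np.array([np.cos(a),np.sin(a),0]);v=np.array([-u[1],u[0],0])
P=np.array([589.6,-89.4,0]);z=np.array([0,0,1])
print('tcp',pr(t),'grasp',pr(t+19*z))
for n,x,y,h in [('thumb front top L',20,6,146),('R',20,-6,146),('rear top L',-20,6,146),('R',-20,-6,146),('front bot',20,0,112),('tip',88,0,99),('platerear',-17,17,99)]:
    print(n,pr(P+x*u+y*v+h*z))
print(pinpoint('wrist','thumb')[:2],s['wrist_torque'],s['ft_force'])
for c in ['scene','side']: cv2.imwrite(f'pics/{c}3.png',snapshot(c))
a=cv2.imread('pics/scene3.png')[180:300,220:380];b=cv2.imread('pics/side3.png')[150:290,300:460]
cv2.imwrite('pics/m3.png',np.hstack([cv2.resize(a,(400,300)),cv2.resize(b,(343,300))]))
E
```

```text
tcp [317. 231.] grasp [317. 245.]
thumb front top L [303. 215.]
R [331. 215.]
rear top L [304. 297.]
R [330. 297.]
front bot [317. 196.]
tip [317.  63.]
platerear [289. 250.]
[{'at': [316.0, 243.9], 'conf': 0.83}] [ 0.11829406 -0.0525854  -0.04382378] [0.89183624 0.58483263 1.37565269]
```

View pics/m3.png

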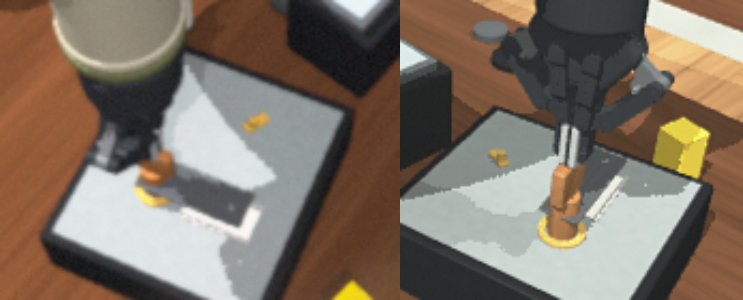

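```bash
python3 - <<'E'
from h import *
s=sense();t=s['tool_pos'];a=np.radians(12.4);u=np.array([np.cos(a),np.sin(a)])
o,d=ray('side',(379.3,228.4)); k=-((o-t)[:2]@d[:2])/(d[:2]@d[:2]); print('side near axis',o+k*d,t)
for off in (0,8,11):
  for row in (237,272):
    o,d=ray('wrist',(317,row)); k=(off-(o-t)[:2]@u)/(d[:2]@u); print('wrist',off,row,o+k*d)
p=camera_params('side'); f=200/np.tan(np.radians(p['vfov']/2))
for z in (112,126,146,160):
    c=np.array(p['R'])@np.array([t[0],t[1],z])+p['t'];print(z,f*c[0]/c[2]+p['cx'],f*c[1]/c[2]+p['cy'])
im=cv2.imread('pics/side3.png');cv2.imwrite('pics/s3c.png',cv2.resize(im[170:270,330:430],None,fx=6,fy=6,interpolation=cv2.INTER_CUBIC))
E
```

```text
side near axis [589.45071665 -88.99987387 139.18491472] [589.65851355 -89.30712205 112.40121817]
wrist 0 237 [589.65818177 -89.30561303 121.0253721 ]
wrist 0 272 [589.69475234 -89.47194549 160.29468192]
wrist 8 237 [597.48948647 -87.66926468 141.38549643]
wrist 8 272 [597.52157683 -87.81522001 175.84398612]
wrist 11 237 [600.42622573 -87.05563404 149.02054306]
wrist 11 272 [600.45663602 -87.19394796 181.6749752 ]
112 377.9665220665494 240.9727984864847
126 378.75938444810635 234.59179623762546
146 379.9281940677325 225.18514889905867
160 380.7728204677941 218.38754683896943
```

View pics/s3c.png

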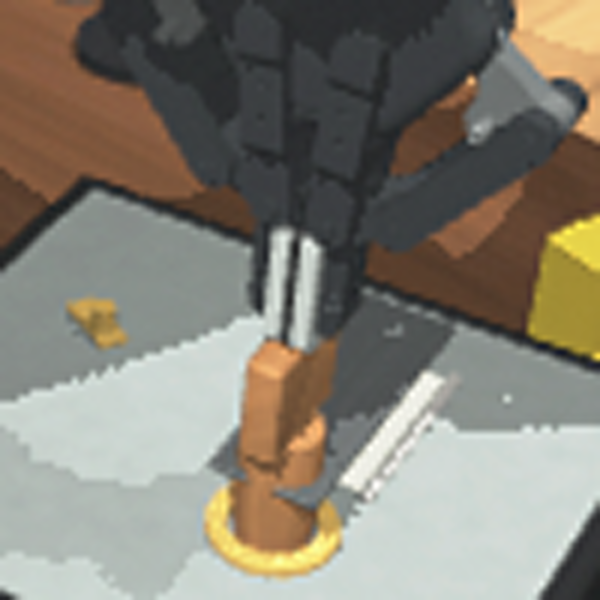

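>>> step_arm(
  targets=[
    {"dp": [0, 0, -0.02], "angular": [0, 0, 0], "fingers": 1},
    {"dp": [0, 0, -0.04], "angular": [0, 0, 0], "fingers": 1},
    {"dp": [0, 0, -0.05], "angular": [0, 0, 0], "fingers": 1},
    {"dp": [0, 0, -0.05], "angular": [0, 0, 0], "fingers": 1},
    {"dp": [0, 0, -0.05], "angular": [0, 0, 0], "fingers": 1},
    {"dp": [0, 0, -0.05], "angular": [0, 0, 0], "fingers": 1},
    {"dp": [0, 0, -0.05], "angular": [0, 0, 0], "fingers": 1},
    {"dp": [0, 0, -0.05], "angular": [0, 0, 0], "fingers": 1},
  ],
)

```text
time: 10.6
tool_pos: [589.6, -89.3, 122.3]
tcp_rot: [-180.0, 0.0, 12.5]
ft_force: [-0.1, -0.6, -0.0]
finger_gap: -0.1
grip_force: 0.0
```

>>> step_arm(
  targets=[
    {"dp": [0, 0, -0.02], "angular": [0, 0, 0], "fingers": 1},
    {"dp": [0, 0, -0.04], "angular": [0, 0, 0], "fingers": 1},
    {"dp": [0, 0, -0.06], "angular": [0, 0, 0], "fingers": 1},
    {"dp": [0, 0, -0.06], "angular": [0, 0, 0], "fingers": 1},
    {"dp": [0, 0, -0.06], "angular": [0, 0, 0], "fingers": 1},
    {"dp": [0, 0, -0.06], "angular": [0, 0, 0], "fingers": 1},
    {"dp": [0, 0, -0.06], "angular": [0, 0, 0], "fingers": 1},
    {"dp": [0, 0, -0.06], "angular": [0, 0, 0], "fingers": 1},
  ],
)

```text
time: 11.6
tool_pos: [589.6, -89.3, 134.3]
tcp_rot: [-180.0, 0.0, 12.5]
ft_force: [-0.3, 0.3, -0.2]
finger_gap: -0.2
grip_force: 0.0
```

```bash
python3 - <<'E'
from h import *
print(sense()['ft_force'])
cv2.imwrite('pics/side4.png',snapshot('side')); cv2.imwrite('pics/wrist4.png',snapshot('wrist'))
a=cv2.imread('pics/side4.png')[170:270,330:430];b=cv2.imread('pics/wrist4.png')[180:320,250:390]
cv2.imwrite('pics/m4.png',np.hstack([cv2.resize(x,(400,400),interpolation=cv2.INTER_CUBIC) for x in (a,b)]))
t=sense()['tool_pos']
for c in ['side','wrist']:
  p=camera_params(c); f=200/np.tan(np.radians(p['vfov']/2))
  for z in (0,10,20,30,40):
    q=np.array(p['R'])@np.array([t[0],t[1],t[2]+z])+p['t'];print(c,z,f*q[0]/q[2]+p['cx'],f*q[1]/q[2]+p['cy'])
E
```

```text
[-0.30313886  0.28479733 -0.18095691]
side 0 379.19619965456417 230.71748325188227
side 10 379.78379071631707 225.98515369262358
side 20 380.38250007107786 221.16327983959542
side 30 380.99264630044706 216.24929590644865
side 40 381.6145602748402 211.24053713541335
wrist 0 316.99675269808955 231.25003175429038
wrist 10 316.91245485080316 237.9955397360307
wrist 20 316.81837268882475 245.52398791109303
wrist 30 316.71269778732864 253.98008631050126
wrist 40 316.59314679574135 263.54654849117196
```

View pics/m4.png

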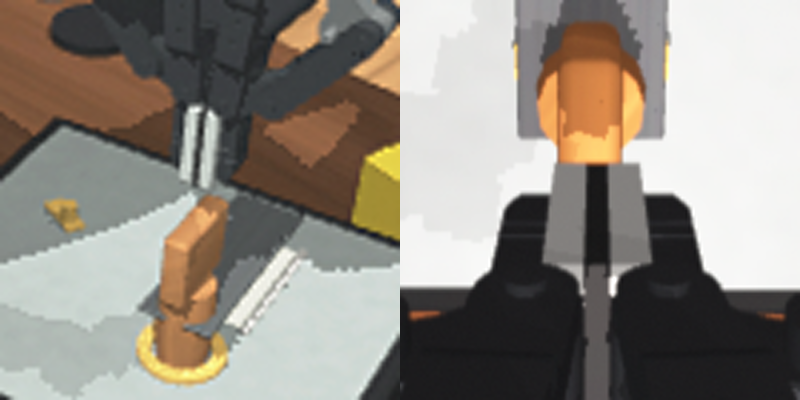

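>>> step_arm(
  targets=[
    {"dp": [0, 0, 0], "angular": [0, 0, 0], "fingers": 0.3},
    {"dp": [0, 0, 0], "angular": [0, 0, 0], "fingers": 0.3},
    {"dp": [0, 0, 0], "angular": [0, 0, 0], "fingers": 0.3},
    {"dp": [0, 0, 0], "angular": [0, 0, 0], "fingers": 0.3},
    {"dp": [0, 0, 0], "angular": [0, 0, 0], "fingers": 0.3},
    {"dp": [0, 0, 0.06], "angular": [0, 0, 0], "fingers": 0.3},
    {"dp": [0, 0, 0.12], "angular": [0, 0, 0], "fingers": 0.3},
    {"dp": [0, 0, 0.12], "angular": [0, 0, 0], "fingers": 0.3},
  ],
  newtons=60,
)

```text
time: 12.7
tool_pos: [588.1, -88.9, 108.0]
tcp_rot: [-179.9, 0.2, 12.5]
ft_force: [-0.3, -0.3, 0.3]
finger_gap: 60.0
grip_force: 0.0
```

>>> step_arm(
  targets=[
    {"dp": [0, 0, 0.06], "angular": [0, 0, 0], "fingers": 0.3},
    {"dp": [0, 0, 0.115], "angular": [0, 0, 0], "fingers": 0.3},
    {"dp": [0, 0, 0.115], "angular": [0, 0, 0], "fingers": 0.3},
    {"dp": [0, 0, 0.115], "angular": [0, 0, 0], "fingers": 1},
    {"dp": [0, 0, 0.115], "angular": [0, 0, 0], "fingers": 1},
    {"dp": [0, 0, 0.115], "angular": [0, 0, 0], "fingers": 1},
    {"dp": [0, 0, 0.115], "angular": [0, 0, 0], "fingers": 1},
    {"dp": [0, 0, 0.115], "angular": [0, 0, 0], "fingers": 1},
  ],
)

```text
time: 13.7
tool_pos: [589.8, -88.5, 87.6]
tcp_rot: [-179.9, -0.0, 12.5]
ft_force: [-0.5, 5.3, 0.3]
finger_gap: 10.7
grip_force: 60.8
```

>>> step_arm(
  targets=[
    {"dp": [0, -0.005, 0], "angular": [0, 0, -0.015], "fingers": 1},
    {"dp": [0, -0.005, 0], "angular": [0, 0, -0.035], "fingers": 1},
    {"dp": [0, -0.005, 0], "angular": [0, 0, -0.06], "fingers": 1},
    {"dp": [0, -0.005, 0], "angular": [0, 0, -0.085], "fingers": 1},
    {"dp": [0, -0.005, 0], "angular": [0, 0, -0.11], "fingers": 1},
    {"dp": [0, -0.005, 0], "angular": [0, 0, -0.122], "fingers": 1},
    {"dp": [0, -0.005, 0], "angular": [0, 0, -0.128], "fingers": 1},
    {"dp": [0, -0.005, 0], "angular": [0, 0, -0.128], "fingers": 1},
  ],
)

```text
time: 14.7
tool_pos: [589.8, -88.2, 87.6]
tcp_rot: [180.0, -0.0, 35.5]
ft_force: [1.4, 3.3, 1.3]
finger_gap: 11.0
grip_force: 60.8
```

>>> step_arm(
  targets=[
    {"dp": [0, 0, 0.005], "angular": [0, 0, 0], "fingers": 1},
    {"dp": [0, 0, 0.01], "angular": [0, 0, 0], "fingers": 1},
    {"dp": [0, 0, 0.015], "angular": [0, 0, 0], "fingers": 1},
    {"dp": [0, 0, 0.02], "angular": [0, 0, 0], "fingers": 1},
    {"dp": [0, 0, 0.02], "angular": [0, 0, 0], "fingers": 1},
    {"dp": [0, 0, 0.02], "angular": [0, 0, 0], "fingers": 1},
    {"dp": [0, 0, 0.02], "angular": [0, 0, 0], "fingers": 1},
    {"dp": [0, 0, 0.02], "angular": [0, 0, 0], "fingers": 1},
  ],
)

```text
time: 15.7
tool_pos: [589.7, -88.3, 83.7]
tcp_rot: [180.0, -0.0, 35.5]
ft_force: [2.1, 4.5, 5.2]
finger_gap: 11.1
grip_force: 61.4
```

>>> step_arm(
  targets=[
    {"dp": [0, 0, 0.003], "angular": [0, 0, 0], "fingers": 1},
    {"dp": [0, 0, 0.006], "angular": [0, 0, 0], "fingers": 1},
    {"dp": [0, 0, 0.006], "angular": [0, 0, 0], "fingers": 1},
    {"dp": [0, 0, 0.006], "angular": [0, 0, 0], "fingers": 1},
    {"dp": [0, 0, 0.006], "angular": [0, 0, 0], "fingers": 1},
    {"dp": [0, 0, 0.006], "angular": [0, 0, 0], "fingers": 1},
    {"dp": [0, 0, 0.006], "angular": [0, 0, 0], "fingers": 1},
    {"dp": [0, 0, 0.006], "angular": [0, 0, 0], "fingers": 1},
  ],
)

```text
time: 16.7
tool_pos: [589.8, -88.3, 83.1]
tcp_rot: [180.0, -0.0, 35.5]
ft_force: [0.3, 4.8, 8.1]
finger_gap: 11.1
grip_force: 62.1
```

>>> step_arm(
  targets=[
    {"dp": [0, 0, 0.0], "angular": [0, 0, -0.01], "fingers": 1},
    {"dp": [0, 0, 0.001], "angular": [0, 0, -0.02], "fingers": 1},
    {"dp": [0, 0, 0.002], "angular": [0, 0, -0.03], "fingers": 1},
    {"dp": [0, 0, 0.003], "angular": [0, 0, -0.04], "fingers": 1},
    {"dp": [0, 0, 0.004], "angular": [0, 0, -0.05], "fingers": 1},
    {"dp": [0, 0, 0.005], "angular": [0, 0, -0.06], "fingers": 1},
    {"dp": [0, 0, 0.006], "angular": [0, 0, -0.07], "fingers": 1},
    {"dp": [0, 0, 0.006], "angular": [0, 0, -0.08], "fingers": 1},
  ],
)

```text
time: 17.7
tool_pos: [589.9, -88.2, 82.4]
tcp_rot: [179.9, -0.0, 50.0]
ft_force: [-1.5, 5.5, 12.9]
finger_gap: 11.1
grip_force: 62.5
```

>>> step_arm(
  targets=[
    {"dp": [0, 0, -0.001], "angular": [0, 0, -0.014], "fingers": 1},
    {"dp": [0, 0, -0.001], "angular": [0, 0, -0.028], "fingers": 1},
    {"dp": [0, 0, -0.001], "angular": [0, 0, -0.042], "fingers": 1},
    {"dp": [0, 0, -0.001], "angular": [0, 0, -0.056], "fingers": 1},
    {"dp": [0, 0, -0.001], "angular": [0, 0, -0.07], "fingers": 1},
    {"dp": [0, 0, -0.001], "angular": [0, 0, -0.084], "fingers": 1},
    {"dp": [0, 0, -0.001], "angular": [0, 0, -0.098], "fingers": 1},
    {"dp": [0, 0, -0.001], "angular": [0, 0, -0.106], "fingers": 1},
  ],
)

```text
time: 18.7
tool_pos: [589.9, -88.1, 82.2]
tcp_rot: [179.9, -0.0, 69.0]
ft_force: [0.3, 5.6, 9.8]
finger_gap: 11.0
grip_force: 62.0
```

```bash
python3 - <<'E'
from h import *
s=sense();print(s['ft_force'],s['tcp_rot'],s['tool_pos'])
for c in ['wrist','scene','side']:
    cv2.imwrite(f'pics/{c}5.png',snapshot(c))
    for l in ['shade_tip','index_mark']:
        for q in pinpoint(c,l)[:1]: print(c,l,q['at'],round(q['conf'],2),atz(c,q['at'],92.5 if l[0]=='s' else 97.5))
E
```

```text
[0.30692977 5.57066995 9.78434115] [ 1.79948745e+02 -3.25056896e-02  6.90378717e+01] [589.86904428 -88.14595228  82.17611692]
wrist shade_tip [318.2, 57.8] 0.89 [621.22087006  -7.25405602  92.5       ]
wrist index_mark [312.1, 53.9] 0.76 [619.09655437  -5.45952655  97.5       ]
scene shade_tip [314.8, 231.7] 0.84 [621.99924    -10.12349858  92.5       ]
scene index_mark [318.0, 229.0] 0.45 [625.39303409  -2.54052328  97.5       ]
side shade_tip [352.8, 221.8] 0.62 [618.50825669  -7.76885969  92.5       ]
side index_mark [348.4, 218.9] 0.53 [ 6.14129674e+02 -7.98616754e-02  9.75000000e+01]
```

View pics/wrist5.png

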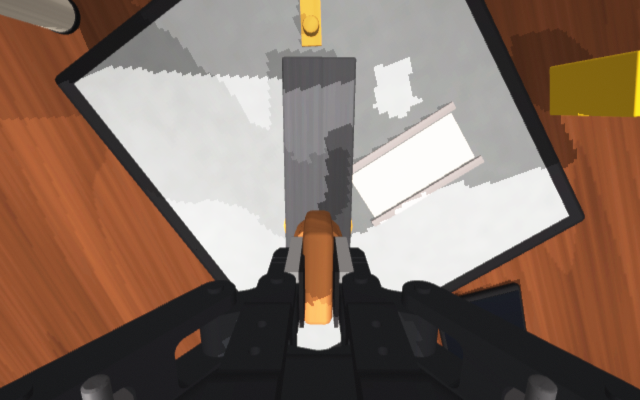

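>>> step_arm(
  targets=[
    {"dp": [0, 0, 0.001], "angular": [0, 0, -0.006], "fingers": 1},
    {"dp": [0, 0, 0.001], "angular": [0, 0, -0.014], "fingers": 1},
    {"dp": [0, 0, 0.001], "angular": [0, 0, -0.014], "fingers": 1},
    {"dp": [0, 0, 0.001], "angular": [0, 0, -0.014], "fingers": 1},
    {"dp": [0, 0, 0.001], "angular": [0, 0, -0.014], "fingers": 1},
    {"dp": [0, 0, 0.001], "angular": [0, 0, -0.014], "fingers": 1},
    {"dp": [0, 0, 0.001], "angular": [0, 0, -0.014], "fingers": 1},
    {"dp": [0, 0, 0.001], "angular": [0, 0, -0.014], "fingers": 1},
  ],
)

```text
time: 20.15
tool_pos: [589.9, -88.1, 82.1]
tcp_rot: [179.9, -0.0, 71.5]
ft_force: [-0.7, 5.4, 10.4]
finger_gap: 11.0
grip_force: 62.1
```

>>> step_arm(
  targets=[
    {"dp": [0, 0, 0.001], "angular": [0, 0, 0], "fingers": 0.3},
    {"dp": [0, 0, 0.002], "angular": [0, 0, 0], "fingers": 0.3},
    {"dp": [0, 0, 0.002], "angular": [0, 0, 0], "fingers": 0.3},
    {"dp": [0, 0, 0.002], "angular": [0, 0, 0], "fingers": 0.3},
    {"dp": [0, 0, 0.002], "angular": [0, 0, 0], "fingers": 0.3},
    {"dp": [0, 0, 0.002], "angular": [0, 0, 0], "fingers": 0.3},
    {"dp": [0, 0, 0.002], "angular": [0, 0, 0], "fingers": 0.3},
    {"dp": [0, 0, 0.002], "angular": [0, 0, 0], "fingers": 0.3},
  ],
)

```text
time: 21.15
tool_pos: [589.4, -88.3, 80.6]
tcp_rot: [-180.0, 0.0, 71.5]
ft_force: [-0.4, 1.1, -0.1]
finger_gap: 59.9
grip_force: 0.0
```

```bash
python3 - <<'E'
from h import *
s=sense();print(s['ft_force'],s['tcp_rot'],s['tool_pos'],s['finger_gap'])
for c in ['wrist','scene']:
    cv2.imwrite(f'pics/{c}6.png',snapshot(c))
    for l in ['shade_tip','index_mark']:
        for q in pinpoint(c,l)[:1]: print(c,l,q['at'],round(q['conf'],2),atz(c,q['at'],92.5 if l[0]=='s' else 97.5))
im=cv2.imread('pics/wrist6.png')
hsv=cv2.cvtColor(im,cv2.COLOR_BGR2HSV); m=cv2.inRange(hsv,(18,150,120),(35,255,255)); m[:, 450:]=0; m[120:]=0
print('stud tab',np.argwhere(m).mean(0)[::-1], m.sum()/255)
for r in (75,100,130):
    print(r,im[r,255:400:5].mean(1).astype(int))
E
```

```text
[-0.44085462  1.09538726 -0.05306259] [-1.79999783e+02  8.72123845e-04  7.14991233e+01] [589.40706037 -88.31291117  80.59093507] 59.88641977820695
wrist shade_tip [322.1, 51.8] 0.74 [619.6577863   -4.55305897  92.5       ]
wrist index_mark [319.9, 54.7] 0.72 [618.09989645  -6.05946379  97.5       ]
scene shade_tip [315.6, 230.4] 0.75 [621.53281385  -6.45906149  92.5       ]
scene index_mark [316.3, 226.9] 0.61 [ 6.19215441e+02 -4.92897146e-01  9.75000000e+01]
stud tab [320.33098592  21.36971831] 852.0
75 [222 233 187 232 150 199 128  83  83  85  83  86  84  87  83  86  88  86
  85  86  84  86 165 164 165 165 233 233 233]
100 [233 233 231 231 211 211 206 131 129 131 129 133 130 134 126 134 135 132
 132 131 133 159 165 164 165 236 236 236 236]
130 [212 211 212 213 216 216 209 132 129 130 130 129 129 134 127 132 131  84
  84  85  85 163 163 163 164 164 164 163 164]
```

>>> step_arm(
  targets=[
    {"dp": [0, 0, 0], "angular": [0, 0, 0], "fingers": 0.2},
    {"dp": [0, 0, 0], "angular": [0, 0, 0], "fingers": 0.2},
    {"dp": [0, 0, -0.05], "angular": [0, 0, 0], "fingers": 0.2},
    {"dp": [0, 0, -0.15], "angular": [0, 0, 0], "fingers": 0.2},
    {"dp": [0, 0, -0.3], "angular": [0, 0, 0], "fingers": 0.2},
    {"dp": [0, 0, -0.45], "angular": [0, 0, 0], "fingers": 0.2},
    {"dp": [0, 0, -0.55], "angular": [0, 0, 0], "fingers": 0.2},
    {"dp": [0, 0, -0.6], "angular": [0, 0, 0], "fingers": 0.2},
  ],
)

```text
time: 22.45
tool_pos: [590.2, -88.5, 202.9]
tcp_rot: [179.8, -0.0, 71.5]
ft_force: [0.5, -0.2, -0.7]
finger_gap: 68.4
grip_force: 0.0
```

```bash
python3 - <<'E'
from h import *
for c in ['wrist','scene','side']:
    snapshot(c)
    for l in ['shade_tip','index_mark']:
        for q in pinpoint(c,l)[:1]: print(c,l,q['at'],round(q['conf'],2),atz(c,q['at'],92.5 if l[0]=='s' else 97.5))
E
```

```text
wrist shade_tip [319.9, 77.8] 0.66 [619.59774191  -5.45250535  92.5       ]
wrist index_mark [319.5, 77.7] 0.6 [618.36371882  -5.59967498  97.5       ]
scene shade_tip [313.2, 231.3] 0.61 [618.50530521 -11.39961909  92.5       ]
scene index_mark [317.5, 226.9] 0.56 [621.39333914   1.06794843  97.5       ]
side shade_tip [351.9, 220.7] 0.74 [619.84779598  -4.26446422  92.5       ]
side index_mark [350.2, 216.0] 0.45 [623.52800466   3.79675487  97.5       ]
```

The shade holds at the stud, within about 2 mm in the wrist view.

```bash
python3 -c "
from bench import *
print(hand_in())"
```

```text
the job is handed in; nothing more can be done
None
```

The job is handed in (no verdict was returned): the peg was wedged under about 10–13 N of push, and the shade held within about 2 mm of the index mark in the wrist view (the less exact scene and side estimates put it up to about 13 mm off) after an earlier closing of the fingers on top of the thumb-piece was corrected.

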